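# Start the bench centrifuge

### The job

Start a spin on the bench centrifuge: first push its half-open lid down until it is fully shut, then switch on the power box by pressing the raised end of its rocker right down, and last press the long bar key on the centrifuge all the way in and let it go. Do it all by pushing, in that order; do not press the small round key, do not open the lid any further, and leave everything else standing where it is.

Things in the scene. Friction and masses are not known exactly. Their poses are not given: they have to be found in the camera images.
- centrifuge: White bench centrifuge, fixed, case 220 (x) x 260 (y) x 100 mm high; origin at the centre of its underside, x towards its rear (hinge side), y to its left, z up. The lid covers the left part (y from -37 to 123 mm); the strip along its right side (y from -130 to -42 mm, top flat at 100 mm) carries the keys. Placed with a yaw of up to 0.3 rad either way.
- lid (a joint): Angle of the lid in rad: 0 is fully shut, positive is open (front edge raised); starts between 0.35 and 0.7, stop at 1.2. A stiff hinge (0.35 N m of friction) holds it wherever it is left; the lid weighs 0.2 kg, and 2 to 6 N down near its front half closes it.
- lid_hinge (a point): Point on the hinge line, mid-width of the lid, at its rear; 100 mm above the table, at (90, 42.5, 100) mm in the centrifuge's frame. The hinge line runs along the centrifuge's y axis and does not move.
- lid_edge (a point): Mid-point of the lid's front edge, on its top face. The lid is a flat plate 180 mm from hinge to front edge, 160 mm wide; its top face lies 11 mm off the plane through the hinge line, so 111 mm above the table when shut.
- power_box: White power box, fixed, 130 (x) x 75 (y) x 50 mm high, origin at the centre of its underside, z up; may stand to the left or the right of the centrifuge and face any way (any yaw). A round dark socket lies flush in its top at x = +38 mm; a black rocker 58 mm long (x) and 32 mm wide (y), hinged along y at x = -26 mm, 56 mm above the table.
- rocker (a joint): Angle of the rocker in rad: 0 is off, 0.4 is fully on (stop). V-shaped (two flat halves, 29 mm long, 6 mm thick, 0.4 rad between them): when off, the half away from the socket lies flat and the half towards the socket (+x of the box) is raised at 0.4 rad; pressing that one down until it lies flat (top face 59 mm above the table) switches on, and the other half rises. It stays where it is left; about 3 N near the end moves it.
- rocker_raised (a point): On the top face of the rocker's raised half, mid-width, 22 mm out from the hinge: where to press. 67 mm above the table when off, about 59 mm when on; it moves with the rocker.
- start (a joint): Travel of the long bar key in m: 0 at rest, 0.006 fully in (stop); presses straight down, springs back when let go, about 5 N fully in.
- start_top (a point): Centre of the top of the long bar key (start), grey, 24 (x) x 56 mm (y of the centrifuge), at the front of the key strip at (-66, -85) mm in the centrifuge's frame; its top is 109 mm above the table at rest and the key strip 100 mm.
- stop (a joint): Travel of the small round key in m: 0 at rest, 0.006 fully in. Not to be pressed.
- stop_top (a point): Centre of the top of the small round key (stop), grey, 22 mm across, 54 mm behind the bar key; its top is 109 mm above the table. Not to be pressed.
- tube_rack: Bystander, loose: orange tube rack 120 x 70 x 28 mm with small clear tubes up to 38 mm, origin under its centre; on the other side of the centrifuge from the power box.
- tip_box: Bystander, loose: red pipette tip box with clear cover, 85 x 120 x 65 mm, origin under its centre.
- reagent: Bystander, loose: amber glass bottle with black cap, 66 mm across, 140 mm high, origin under its centre.
- beaker: Bystander, loose: glass beaker 80 mm across, 100 mm high, origin under its centre.
- marker: Bystander, loose: marker pen lying down, about 130 x 16 x 16 mm, origin near its middle at its underside.
- vial: Bystander, loose: small glass vial, 28 mm across, 64 mm high, origin under its centre.
- cap: Bystander, loose: black bottle cap, 30 mm across, 14 mm high, lying on the key strip behind the round key; origin under its centre.
Things that resemble listed ones, but are neither listed nor needed, are in the scene too. What is shaped like the power_box but green or pink is not meant.

How it is judged:
By the outcome, as a careful person would: the job done as asked, in the order asked, and still so for the second after the job is handed in, with the robot touching nothing.
It also fails if it takes over 58 s, if anything falls off the work surface, if the arm or the gripper's body presses on something with over 40 N, if the wrist force passes 120 N, or if a joint passes its speed limit or range.

### The arm

A 6-joint arm with a two-finger parallel gripper is mounted at the origin on the work surface. World frame = base frame: x ahead of the robot, y to its left, z up, the work surface at z = 0. Lengths are in mm, angles in degrees, forces in N, time in s.
With the tool pointing down it reaches from about 350 to 850 mm from the base axis. Payload 8.1 kg.
Tool frame: the origin (TCP) lies at the very end of the fingers, on their centre line; the grasp point (between the pads) lies 19 mm behind it (r.grip_depth is the distance from the TCP to the grasp point, in mm); y points along the fingers, z is the direction in which the jaws open and shut, and the axes are right-handed (so a half turn about y gives the same grasp; the last joint's range is limited). The gripper opens to 85 mm and grips with 20 to 120 N. Pads are 22 mm wide; open, the fingers measure 114 mm over their backs; the gripper's body (76 mm by 85 mm) begins 54 mm behind the grasp point. The pads swing forward as they close: fully open they stand 13 mm farther back than shut.
Start: joints at [67.472, 7.471, 85.268, -0, 87.261, -4.893], TCP at [181.756, 571.813, 231.292] pointing down, gripper open.
Joint ranges: [-169.43, 169.43], [-51.17, 129.36], [1.28, 143.12], [-76.62, 256.62], [0, 156.53], [-152.29, 152.29]. Speed limits (degrees/s): [136.94, 136.94, 159.86, 180, 180, 180].

### API

Orientations are given as [roll, pitch, yaw] about the fixed x, y, z axes, in that order (R = Rz(yaw) Ry(pitch) Rx(roll)).
In Python, from bench import readout, eyes, r gives the robot as it stands. The module is installed in compiled form; this text tells all that it offers.
- The arm moves only by the tool move_arm, never from a script. Its argument "motion" is text: rows parted by semicolons, each of 6 numbers parted by spaces: the shift along the world's x, y, z in cm, then the turn, a rotation vector about the world's x, y, z in degrees. A call has 1 to 10 rows; each row is the pose to reach, as a shift and turn from the pose commanded when the call began; what a row does not reach only later rows make up. A row lasts 1/12 s, in which the tool goes at most 41.7 mm and 7.16 degrees, less where a joint would pass 70% of its speed; a pose out of reach is approached as far as the arm can. A call with a gripper value outside its range is refused whole. "fingers" is the finger opening in cm, from 0 to 8.54, set as the call begins (left out, the last holds). The fingers move at their own pace and stop on an object; "squeeze" is the grip in N (left out, the last holds). Time passes only in rows, so rows that repeat a pose let the fingers close. It gives the time, the measured TCP pose, the force and the opening at its end, in the units of the state.
- readout.sense(): the state, without advancing time (a new reading comes with each control period).
- eyes.snapshot(name): name is "scene" or "side" or "wrist"; returns a dict with "image" (384x512x3 uint8, blue, green, red), "fx", "fy", "cx", "cy" (pixels), "world_to_cam" (4x4, takes a point from world to camera coordinates). Camera axes: x right, y down, z forward; pixel columns grow to the right and rows downward; lengths in mm; the calibration is good to about 2 mm. The wrist camera is an equidistant fisheye: a pixel r from the principal point sees the ray r / f radians off the axis. A picture is of the moment at which its call begins. There is no depth.
- r.hand_in(): hands the job in, once; it reports no verdict.
The state is a dict: "time": time; "joint_pos": joint angles; "qd": joint speeds; "joint_efforts": joint torques, N m; "tool_pos": TCP position; "tcp_rot": TCP orientation; "ft_force": force on the tool from outside, world axes, zero at the start; "wrist_torque": the same for the moment, N m; "finger_gap": finger opening in mm.
Only numpy, scipy, OpenCV 4.12 (cv2) and the standard library are available. Lean on these libraries where they do the work, as an engineer would, in place of code of your own. Each camera call takes 0.05 s, during which the arm holds its last target. There are 200 camera calls.

## Working session

There is one attempt and no reset: what is moved stays moved. The work goes in short steps, Python scripts to look and compute and a tool call to move; the robot and the scene stay as the last step left them, time stands still between calls to the robot, and variables do not carry over. Pictures are saved under pics/ and viewed, about 8 in all and at most 12, crops included, and the job is handed in when it is done.

Besides the shell and the picture viewer there is one more tool, called after ">>>" by a JSON object that holds its "api" and its "payload". move_arm: Moves the arm, as the interface text tells. Its arguments: {"type":"object","properties":{"motion":{"type":"string"},"fingers":{"type":"number"},"squeeze":{"type":"number"}},"required":["motion"]}

```bash
mkdir -p pics; cat > h.py <<'E'
import numpy as np, cv2
from bench import readout, eyes, r
def ray(s,u,v):
    T=np.array(s["world_to_cam"]);R=T[:3,:3];t=T[:3,3]
    d=R.T@np.array([(u-s["cx"])/s["fx"],(v-s["cy"])/s["fy"],1]);return -R.T@t,d
def onz(s,u,v,z):
    c,d=ray(s,u,v);return c+d*(z-c[2])/d[2]
def proj(s,p):
    T=np.array(s["world_to_cam"]);q=T[:3,:3]@np.array(p,float)+T[:3,3]
    return s["fx"]*q[0]/q[2]+s["cx"],s["fy"]*q[1]/q[2]+s["cy"]
E
python3 - <<'E'
from h import *
for n in("scene","side"):
    s=eyes.snapshot(n);np.save(n+'.npy',s,allow_pickle=True)
    cv2.imwrite(f"pics/{n}0.png",cv2.resize(s["image"],(800,600),interpolation=cv2.INTER_CUBIC))
    print(n,s["fx"],s["cx"],s["cy"],ray(s,256,192))
print(readout.sense())
E
```

```text
scene 463.7705865818906 255.94517392077978 194.86895248791464 (array([1060.18919831,  609.57054009, 1073.21650864]), array([-0.41268852, -0.53640133, -0.73620655]))
side 487.1612694005083 255.05543447315253 186.2241183491799 (array([ -281.87644621, -1218.8511889 ,  1018.20020429]), array([ 0.48514518,  0.67127081, -0.56051225]))
{'time': 0.1, 'joint_pos': array([ 6.74705166e+01,  7.51152016e+00,  8.53235227e+01, -1.03115044e-03,
        8.72637828e+01, -4.89432927e+00]), 'qd': array([ 0.08860935, -0.13348331, -0.20431178,  0.03424398,  0.06557138,
        0.00569984]), 'joint_efforts': array([ 6.59774087e-04, -5.70943201e+01, -5.01944876e+01, -2.89690552e-04,
        7.91603787e-03,  3.31187800e-05]), 'tool_pos': array([181.5732959 , 571.32843959, 230.33702096]), 'tcp_rot': array([-9.00985531e+01,  7.40549616e-03, -1.76351104e+01]), 'ft_force': array([ 0.16725117,  0.60771676, -0.58391989]), 'wrist_torque': array([-0.00937926,  0.02196026,  0.01962039]), 'finger_gap': 84.89200023574169}
```

View pics/scene0.png

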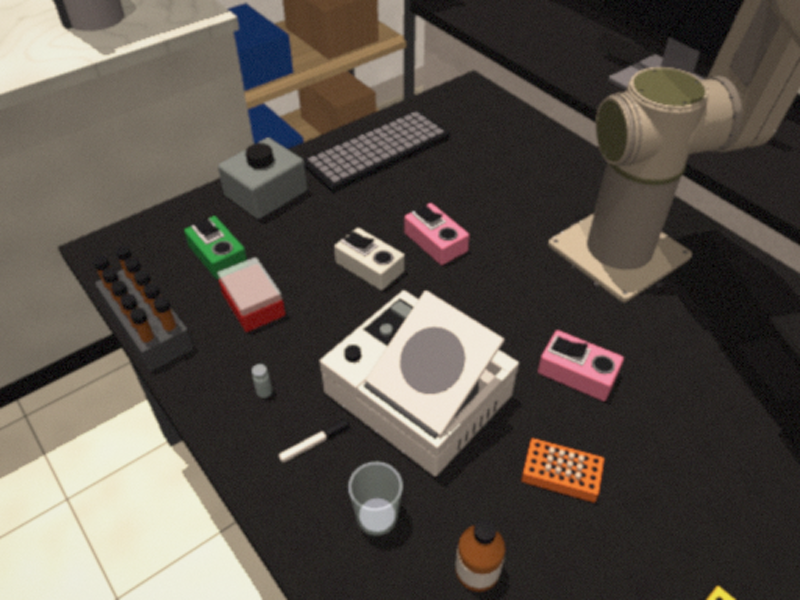

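View pics/side0.png

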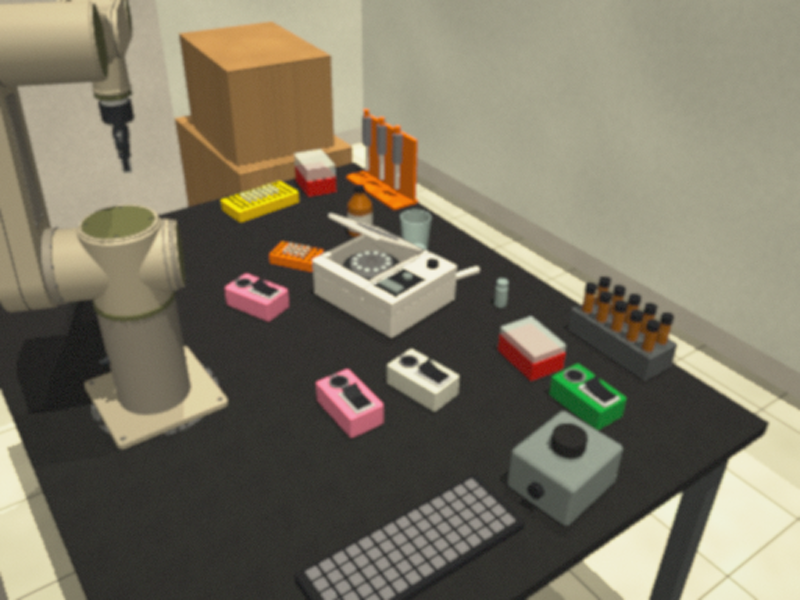

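The scene shows the white power box at scene (370,257) / side (423,378). The look-alikes are pink boxes at scene (437,232) and (581,363) and a green one at scene (215,243). The centrifuge is at scene (420,375), with its front facing the robot. Next I'll take close crops of the white box and the centrifuge.

```bash
python3 - <<'E'
from h import *
out=[]
for n,(x0,y0) in (("scene",(200,140)),("side",(195,125))):
    s=np.load(n+'.npy',allow_pickle=True).item();im=s["image"]
    w,h=(140,165)
    c=im[y0:y0+h,x0:x0+w]; k=2.8
    c=cv2.resize(c,None,fx=k,fy=k,interpolation=cv2.INTER_CUBIC)
    for i in range(0,w,20): cv2.line(c,(int(i*k),0),(int(i*k),5),(0,255,255),1);cv2.putText(c,str(x0+i),(int(i*k),15),0,.32,(0,255,255),1)
    for i in range(0,h,20): cv2.line(c,(0,int(i*k)),(5,int(i*k)),(0,255,255),1);cv2.putText(c,str(y0+i),(7,int(i*k)+4),0,.32,(0,255,255),1)
    out.append(c)
cv2.imwrite("pics/crop.png",np.hstack(out)); print(np.hstack(out).shape)
E
```

```text
(462, 784, 3)
```

View pics/crop.png

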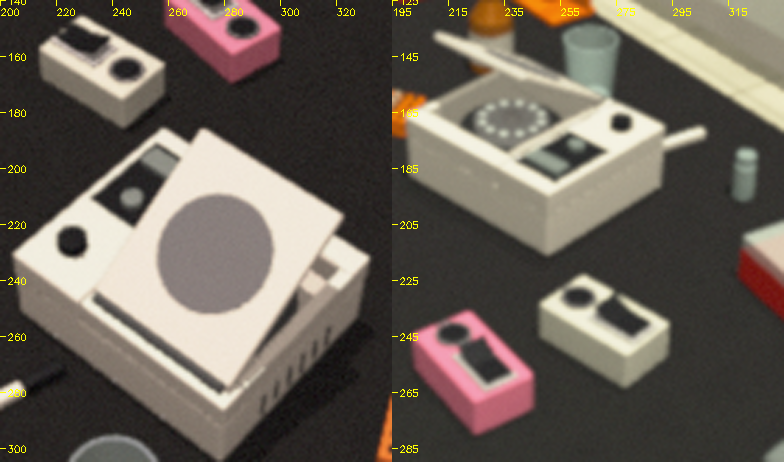

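```bash
python3 - <<'E'
from h import *
S=np.load('scene.npy',allow_pickle=True).item();D=np.load('side.npy',allow_pickle=True).item()
a=lambda x,y:(x/2.8+200,y/2.8+140)
b=lambda x,y:((x-392)/2.8+195,y/2.8+125)
for nm,p,q,z in [("FR",(163,130),(547,195),100),("RR",(14,257),(664,125),100),("FL",(368,260),(407,113),100),("bar",(160,160),(545,160),109),("round",(132,198),(576,144),109),("cap",(72,239),(621,122),114),
 ("sock",(127,69),(578,297),50),("bxA",(81,17),(668,322),50),("bxB",(40,52),(625,354),50),("bxC",(164,67),(583,274),50),("bxD",(124,98),(541,308),50),("rock",(84,40),(622,315),60)]:
    P=onz(S,*a(*p),z);Q=onz(D,*b(*q),z);print(nm,P.round(1),Q.round(1))
P=[onz(S,*a(*p),100) for p in [(163,130),(14,257),(368,260)]]
Q=[onz(D,*b(*q),100) for q in [(547,195),(664,125),(407,113)]]
for m in(P,Q):
    e=m[1]-m[0];f=m[2]-m[0];print(np.hypot(*e[:2]),np.degrees(np.arctan2(e[1],e[0])),np.hypot(*f[:2]),np.degrees(np.arctan2(-f[0],f[1])))
# lid front edge: two scene corners, width 160, plane of lid; use FL corner in both
c1,d1=ray(S,*a(343,216));c2,d2=ray(D,*b(435,36))
t=np.linalg.lstsq(np.c_[d1,-d2],c2-c1,rcond=None)[0];print("lidFL",c1+d1*t[0],c2+d2*t[1])
# box white mask contour corners
E
```

```text
FR [ 496.3 -112.9  100. ] [ 488.2 -121.4  100. ]
RR [708.6 -69.  100. ] [704.2 -75.4 100. ]
FL [446.8 138.1 100. ] [445.6 137.  100. ]
bar [529.1 -75.5 109. ] [522.  -68.5 109. ]
round [581.1 -52.9 109. ] [574.9 -60.1 109. ]
cap [658.6 -43.7 114. ] [648.4 -56.2 114. ]
sock [ 441.3 -249.8   50. ] [ 442.5 -249.1   50. ]
bxA [ 431.5 -353.3   50. ] [ 498.7 -341.1   50. ]
bxB [ 503.4 -333.2   50. ] [ 426.9 -356.5   50. ]
bxC [ 406.2 -226.7   50. ] [ 472.1 -218.    50. ]
bxD [ 471.6 -214.9   50. ] [ 396.8 -241.5   50. ]
rock [ 457.7 -309.7   60. ] [ 456.4 -312.1   60. ]
216.79053242430436 11.67302692712197 255.8368485746989 11.139120488056513
220.8677208074917 12.019855457778586 261.88914721721284 9.369771873012734
lidFL [492.67858223 137.73631686 198.76260867] [492.88274681 137.58800217 198.71013522]
```

Measured positions:
- **Centrifuge:** origin about (575.5, 32.5), yaw about 11.3°. The lid's front-left corner triangulates to z = 199, which gives a lid angle of about 0.52 rad at a radius of 180 mm, as described.
- **Bar key:** about (526, -67).
- **Box:** centre about (451, -286), yaw about 103.5°. The press point is about (452, -291).

I'll keep one orientation, turned 29° from the start, for all three pushes.

>>> {"api": "move_arm", "payload": {"motion": "1.5 -2 1 0 0 4; 4.5 -6 2 0 0 8; 7.5 -10.5 3 0 0 13; 10 -14.5 3 0 0 18; 12.5 -18 3 0 0 22; 15 -21.5 3 0 0 26; 17 -24.8 3 0 0 29; 19 -28 3 0 0 29; 21 -31 3 0 0 29; 23 -34 3 0 0 29", "fingers": 0, "squeeze": 40}}

```text
time: 0.93
tool_pos: [405.4, 240.1, 261.1]
tcp_rot: [-90.0, 0.0, 11.4]
ft_force: [0.0, 1.0, -0.6]
finger_gap: -0.1
```

>>> {"api": "move_arm", "payload": {"motion": "2 -3 0 0 0 0; 4.5 -6 0 0 0 0; 7 -9.5 0 0 0 0; 9.5 -13 0 0 0 0; 11 -15.5 0 0 0 0; 11.8 -16.5 0 0 0 0; 11.8 -16.5 0 0 0 0; 11.8 -16.5 0 0 0 0; 11.8 -16.5 0 0 0 0"}}

```text
time: 1.68
tool_pos: [522.3, 78.1, 261.0]
tcp_rot: [-90.0, 0.0, 11.4]
ft_force: [0.4, 0.4, -0.8]
finger_gap: -0.0
```

>>> {"api": "move_arm", "payload": {"motion": "0.8 -1.1 0 0 0 0; 0.8 -1.1 -2 0 0 0; 0.8 -1.1 -4 0 0 0; 0.8 -1.1 -5 0 0 0; 0.8 -1.1 -5 0 0 0"}}

```text
time: 2.1
tool_pos: [529.1, 66.6, 208.3]
tcp_rot: [-90.0, 0.3, 11.4]
ft_force: [-0.2, 0.1, 0.4]
finger_gap: -0.0
```

```bash
cat > look.py <<'E'
from h import *
import sys
def crop(n,x0,y0,w,h,k):
    s=eyes.snapshot(n);np.save(n+'1.npy',s,allow_pickle=True)
    c=cv2.resize(s["image"][y0:y0+h,x0:x0+w],None,fx=k,fy=k,interpolation=cv2.INTER_CUBIC)
    return c
o=sys.argv[1]
cv2.imwrite(o,np.hstack([crop("scene",200,110,150,170,2.6),crop("side",195,90,150,170,2.6)]))
st=readout.sense();print(st["time"],st["tool_pos"],st["ft_force"])
E
python3 look.py pics/l1.png
```

```text
2.2 [530.76515517  66.48827185 211.51062784] [ 0.43003762 -0.42034386  0.36171869]
```

View pics/l1.png

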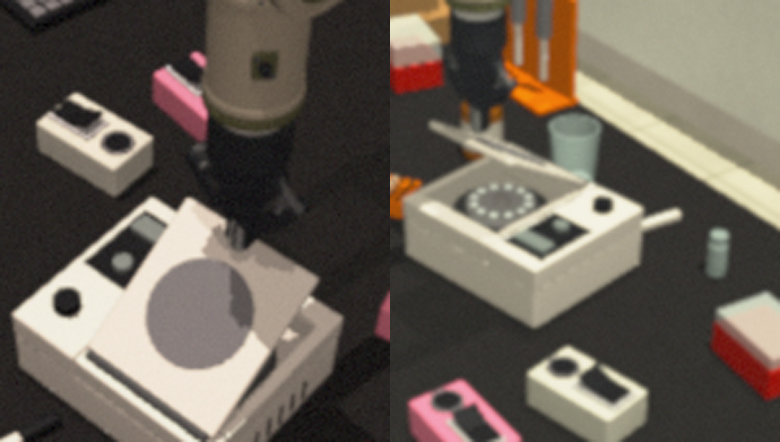

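The closed fingers are at left crop (238,235), over the lid's front part and not yet touching. I'll push down from here.

>>> {"api": "move_arm", "payload": {"motion": "0 0 -0.8 0 0 0; 0 0 -1.6 0 0 0; 0 0 -2.4 0 0 0; 0 0 -3.2 0 0 0; 0 0 -4 0 0 0; 0 0 -4.8 0 0 0; 0 0 -5.6 0 0 0; 0 0 -6.4 0 0 0; 0 0 -7.2 0 0 0; 0 0 -8 0 0 0"}}

```text
time: 3.03
tool_pos: [530.8, 66.0, 130.3]
tcp_rot: [-90.0, 0.0, 11.4]
ft_force: [-1.3, -0.5, 1.7]
finger_gap: 0.1
```

>>> {"api": "move_arm", "payload": {"motion": "0 0 -0.4 0 0 0; 0 0 -0.8 0 0 0; 0 0 -1.2 0 0 0; 0 0 -1.5 0 0 0; 0 0 -1.8 0 0 0; 0 0 -1.9 0 0 0; 0 0 -2 0 0 0; 0 0 -2 0 0 0"}}

```text
time: 3.7
tool_pos: [531.1, 66.0, 111.3]
tcp_rot: [-90.0, -0.0, 11.4]
ft_force: [-0.4, -0.5, 0.9]
finger_gap: -0.3
```

>>> {"api": "move_arm", "payload": {"motion": "0 0 -0.1 0 0 0; 0 0 -0.2 0 0 0; 0 0 -0.3 0 0 0; 0 0 -0.3 0 0 0; 0 0 -0.3 0 0 0"}}

```text
time: 4.12
tool_pos: [531.3, 66.0, 110.8]
tcp_rot: [-90.0, -0.0, 11.4]
ft_force: [-11.4, 0.1, 20.4]
finger_gap: 0.3
```

>>> {"api": "move_arm", "payload": {"motion": "0 0 1 0 0 0; 0 0 4 0 0 0; 0 0 8 0 0 0; -1 -3 10 0 0 0; -2 -7 10 0 0 0; -2.8 -11 10 0 0 0; -3.6 -15 10 0 0 0; -4.4 -19 10 0 0 0; -5.3 -23 10 0 0 0; -6 -27 10 0 0 0"}}

```text
time: 4.95
tool_pos: [470.3, -205.9, 208.9]
tcp_rot: [-90.0, -0.1, 11.4]
ft_force: [0.4, 0.5, -0.1]
finger_gap: 0.2
```

>>> {"api": "move_arm", "payload": {"motion": "-0.8 -3 0 0 0 0; -1.5 -6 0 0 0 0; -1.8 -8 0 0 0 0; -1.9 -8.6 -2 0 0 0; -1.9 -8.6 -5 0 0 0; -1.9 -8.6 -8 0 0 0; -1.9 -8.6 -10 0 0 0; -1.9 -8.6 -11 0 0 0; -1.9 -8.6 -11 0 0 0"}}

```text
time: 5.7
tool_pos: [450.5, -288.8, 95.6]
tcp_rot: [-89.8, 0.2, 11.4]
ft_force: [-0.4, 0.6, -0.1]
finger_gap: -0.1
```

```bash
python3 look.py pics/l2.png
```

```text
5.8 [ 452.48552442 -290.26611535   99.25991265] [-0.21287728 -0.36182007  0.18805656]
```

View pics/l2.png

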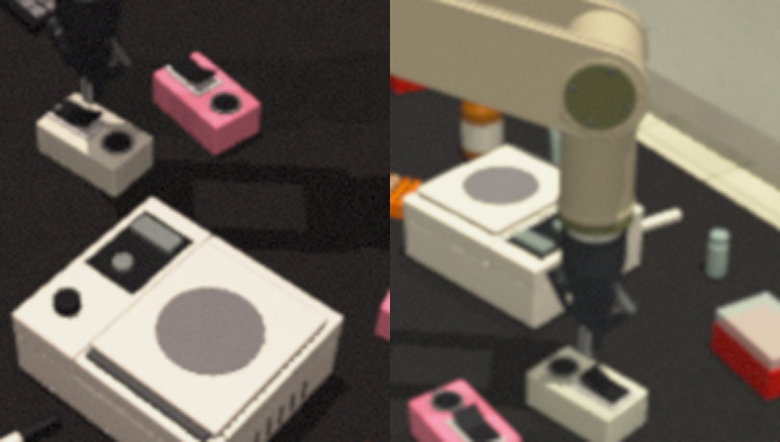

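The lid is shut flat (left crop (210,330)), and the finger sits over the raised half of the white box's rocker (left crop (88,100), right crop (585,350)). I'll press now.

>>> {"api": "move_arm", "payload": {"motion": "0 0 -1 0 0 0; 0 0 -2 0 0 0; 0 0 -2.8 0 0 0; 0 0 -3.2 0 0 0; 0 0 -3.5 0 0 0; 0 0 -3.8 0 0 0; 0 0 -4 0 0 0; 0 0 -4.1 0 0 0; 0 0 -4.2 0 0 0; 0 0 -4.2 0 0 0"}}

```text
time: 6.63
tool_pos: [452.2, -289.9, 58.8]
tcp_rot: [-90.0, 0.0, 11.4]
ft_force: [-10.9, 10.3, 25.4]
finger_gap: 0.1
```

>>> {"api": "move_arm", "payload": {"motion": "0 0 -0.1 0 0 0; 0 0 -0.1 0 0 0; 0 0 -0.1 0 0 0"}}

```text
time: 6.88
tool_pos: [452.2, -290.0, 58.7]
tcp_rot: [-90.0, 0.0, 11.4]
ft_force: [-14.9, 13.3, 33.6]
finger_gap: -0.2
```

Stopped at 58.7 mm with 34 N, so the rocker is flat. Next, the bar key.

>>> {"api": "move_arm", "payload": {"motion": "0 0 1 0 0 0; 0 0 4 0 0 0; 0 0 8 0 0 0; 0.5 1.5 11 0 0 0; 1.7 5 12 0 0 0; 2.9 9 12 0 0 0; 4.2 13 12 0 0 0; 5.5 17 12 0 0 0; 6.8 20.5 12 0 0 0; 7.3 22.3 12 0 0 0"}}

```text
time: 7.72
tool_pos: [526.1, -63.3, 175.6]
tcp_rot: [-90.0, -0.1, 11.5]
ft_force: [1.0, 0.1, 0.3]
finger_gap: -0.0
```

>>> {"api": "move_arm", "payload": {"motion": "0 0 -1 0 0 0; 0 0 -3 0 0 0; 0 0 -4 0 0 0; 0 0 -4 0 0 0; 0 0 -4 0 0 0"}}

```text
time: 8.13
tool_pos: [524.0, -67.6, 134.3]
tcp_rot: [-90.0, 0.1, 11.3]
ft_force: [-0.3, -0.4, 0.7]
finger_gap: 0.2
```

```bash
python3 look.py pics/l3.png
```

```text
8.2333 [525.30687117 -67.82299579 136.03246796] [-0.31291973 -0.25404281  0.02669728]
```

View pics/l3.png

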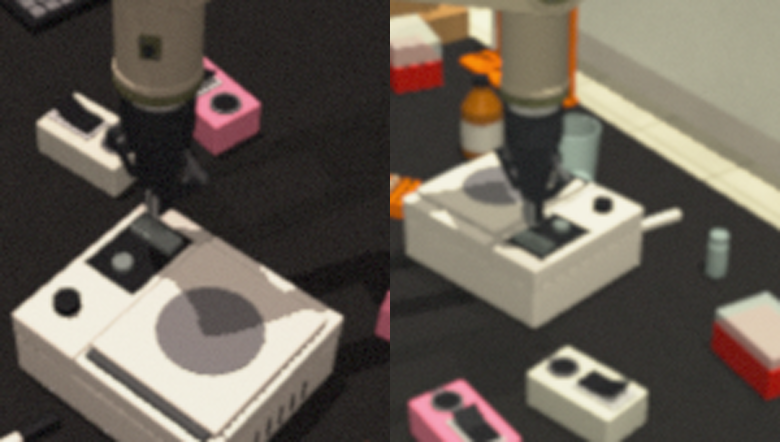

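The rocker has tipped over and the lid stays shut. Part of the bar key was hidden by the lid earlier, so I'll refine its centre from this unobstructed view.

```bash
python3 - <<'E'
from h import *
S=np.load('scene1.npy',allow_pickle=True).item();D=np.load('side1.npy',allow_pickle=True).item()
f=lambda u,v:(u/2.6+200,v/2.6+110); g=lambda u,v:((u-390)/2.6+195,v/2.6+90)
print(onz(S,*f(160,234),109),onz(D,*g(534,241),109))
print("round",onz(S,*f(122,261),109),onz(D,*g(562,227),109))
for p in [(526,-67,109),(527.5,-64,109)]:
    u,v=proj(S,p);print((u-200)*2.6,(v-110)*2.6, end=' ');u,v=proj(D,p);print((u-195)*2.6+390,(v-90)*2.6)
E
```

```text
[525.97972344 -59.61833743 109.        ] [522.1292299  -72.74705654 109.        ]
round [580.84459425 -54.24117256 109.        ] [572.83669482 -65.62195924 109.        ]
155.73480778165882 229.93989727281314 533.9201662556966 238.14597384916385
156.35590687563416 232.23090117979766 533.5561021731573 236.78398975333397
```

Averaging the two views gives (524, -66), and the finger is at (525, -68), about 2 mm away. I'll press here.

>>> {"api": "move_arm", "payload": {"motion": "0 0 -1 0 0 0; 0 0 -2 0 0 0; 0 0 -2.5 0 0 0; 0 0 -2.8 0 0 0; 0 0 -3.1 0 0 0; 0 0 -3.3 0 0 0; 0 0 -3.4 0 0 0; 0 0 -3.5 0 0 0; 0 0 -3.5 0 0 0"}}

```text
time: 8.98
tool_pos: [524.6, -67.1, 102.7]
tcp_rot: [-90.0, 0.1, 11.4]
ft_force: [-16.6, 1.2, 24.3]
finger_gap: -0.3
```

>>> {"api": "move_arm", "payload": {"motion": "0 0 0.5 0 0 0; 0 0 2 0 0 0; 0 0 5 0 0 0; 0 0 9 0 0 0; -1 -3 11 0 0 0; -2 -7 12 0 0 0; -3 -11 13 0 0 0; -4 -15 14 0 0 0; -5 -18 14 0 0 0; -5 -18 14 0 0 0"}}

```text
time: 9.82
tool_pos: [473.5, -252.6, 241.3]
tcp_rot: [-90.2, -0.0, 11.1]
ft_force: [0.6, -0.4, 0.1]
finger_gap: 0.2
```

>>> {"api": "move_arm", "payload": {"motion": "0 -4 1 0 0 0; 0 -8 2 0 0 0; 0 -12 3 0 0 0; 0 -16 3 0 0 0; 0 -20 3 0 0 0; 0 -23 3 0 0 0; 0 -23 3 0 0 0; 0 -23 3 0 0 0"}}

```text
time: 10.48
tool_pos: [474.5, -478.0, 268.5]
tcp_rot: [-89.9, 0.1, 11.2]
ft_force: [-0.8, 0.9, -0.7]
finger_gap: -0.2
```

```bash
python3 look.py pics/l4.png
```

```text
10.5833 [ 475.35406074 -476.16811916  269.7752525 ] [-0.07650319  1.11537587  0.051085  ]
```

View pics/l4.png

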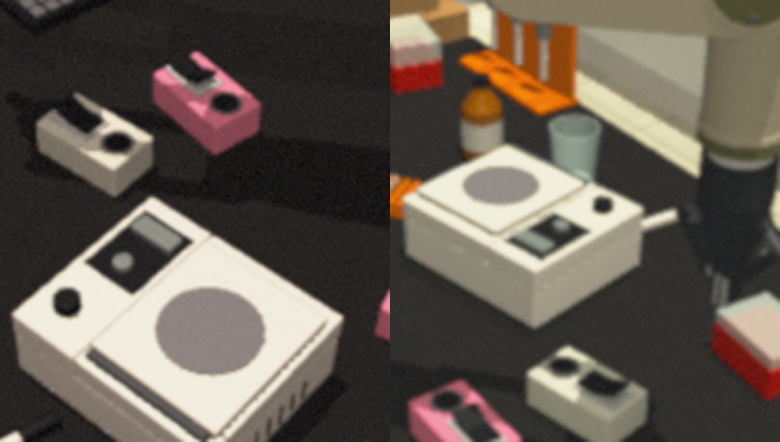

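The lid is flat, the rocker is tipped to on (left crop (78,112)), the bar key is back up (left crop (160,234)) and the cap has not moved. I'll hand the job in.

```bash
python3 -c "
from h import *
print(r.hand_in(), readout.sense()['time'])"
```

```text
the job is handed in; nothing more can be done
the job is handed in; nothing more can be done
```

I did the three pushes in the order asked, using the closed fingers, and handed the job in at about 10.6 s.

| Step | Fingertip height at the end | Expected height | Upward force |
|---|---|---|---|
| Lid pushed shut | 110.8 mm | 111 mm | 20 N |
| White power box rocker pressed | 58.7 mm | 59 mm | 34 N |
| Bar key pressed in, then let go | 102.7 mm | 103 mm | 24 N |

- **Last pictures:** These were taken with the arm clear. They show the lid flat, the rocker tipped to on and the bar key back up. I never pressed the round key, and the cap beside it and everything else in view look unmoved. The tube rack, the marker and part of the bench lay partly or wholly outside those last crops, so I did not recheck them.
- **Disagreement:** The two camera views differed by up to 13 mm on the bar key's centre. I used their average, and the press bottoming at the right height agrees with it.
- **Sideways force:** It reached about 11–20 N while the pushes bottomed out. The total force stayed well below the 120 N wrist limit.

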